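# Jack up the lamp power unit and hold it

### The arm

A 6-joint arm with a two-finger parallel gripper is mounted at the origin on a cart in front of the work surface, level with it; the furniture and walls round the work are solid. World frame = base frame: x ahead of the robot, y to its left, z up, the work surface at z = 0. Lengths are in m, angles in rad, forces in N, time in s.
With the tool pointing down it reaches from about 0.35 to 0.975 m from the base axis. Payload 4.9 kg.
Tool frame: the origin (TCP) lies at the very end of the fingers, on their centre line; the grasp point (between the pads) lies 19 mm behind it; z points along the fingers, y is the line along which they close (so a half turn about z gives the same grasp; the last joint's range is limited). The gripper opens to 85 mm and grips with 20 to 120 N. Pads are 22 mm wide; open, the fingers measure 114 mm over their backs; the gripper's body (76 mm by 85 mm) begins 54 mm behind the grasp point. The pads swing forward as they close: fully open they stand 13 mm farther back than shut.
Start: joints at [-1.254, 0.053, 1.613, -0, 1.476, -0.119], TCP at [0.264, -0.567, 0.231] pointing down, gripper open.
Joint ranges: [-3.01, 3.01], [-1.01, 2.22], [0.06, 2.58], [-1.02, 4.17], [0.09, 2.62], [-3.14, 3.14]. Speed limits (rad/s): [2.57, 2.57, 3.14, 3.14, 3.14, 3.14].

### API

Orientations are given as a unit quaternion [w, x, y, z].
In Python, from plant import manip, vision, order gives the robot as it stands.
- The arm moves only by the tool play_rows, never from a script. Its argument "steps" is a list that holds one entry, the list of rows, each a list of 6 numbers: the shift along the tool's x, y, z in mm, then the turn, a rotation vector about the tool's x, y, z in degrees. A call has 1 to 12 rows; each row is the pose to reach, as a shift and turn from the pose commanded when the call began, along the tool's axes at that moment; what a row does not reach only later rows make up. A row lasts 1/12 s, in which the tool goes at most 41.7 mm and 7.16 degrees, less where a joint would pass 70% of its speed; a pose out of reach is approached as far as the arm can. A call with a gripper value outside its range is refused whole. "claw" is the gripper's target within -1 to 1 (fully open at 1, half-way at 0, shut at -1), set as the call begins (left out, the last holds). The fingers move at their own pace and stop on an object; the grip force is fixed at half the most. Time passes only in rows, so rows that repeat a pose let the fingers close. It gives the time, the measured TCP pose, the force, the opening and the grip force at its end, in the units of the state.
- manip.state(): the state, without advancing time (a new reading comes with each control period).
- vision.grab_frame(name): name is "side" or "top" or "wrist"; returns (picture, depth): 384x512x3 uint8, blue, green, red; 384x512 float32, m along the optical axis (not along the pixel's ray), 0 where there is no reading.
- vision.camera_info(name): a dict with "K" (3x3 intrinsics, pixels), "eye" and "orientation" of the camera in the world; the wrist camera has in their place "T_tool_cam" (4x4, takes a point from camera to tool coordinates, whose origin is the TCP and whose axes are the flange's). Camera axes: x right, y down, z forward; pixel columns grow to the right and rows downward; lengths in m; the calibration is good to about 2 mm. A picture is of the moment at which its call begins: read the wrist's pose just before it. camera_info takes no time and is no camera call.
- order.job_done(): hands the job in; it is judged then, once.
The state is a dict: "time": time; "joint_pos": joint angles; "joint_vel": joint speeds; "joint_efforts": joint torques, N m; "tool_pos": TCP position; "tool_rot": TCP orientation; "contact_force": force on the tool from outside, world axes, zero at the start; "ft_torque": the same for the moment, N m; "gripper_width": opening from 0.0 (shut) to 1.0 (fully open); "grasp_force": force on a finger pad.
Only numpy, scipy, OpenCV 4.12 (cv2) and the standard library are available. Lean on these libraries where they do the work, as an engineer would, in place of code of your own. Each camera call takes 0.05 s, during which the arm holds its last target. There are 200 camera calls.

### The job

I want to change the feet at the front of the microscope lamp's power unit. Set the small hand jack flat on the desk with its saddle squarely under the unit's lift pad (below the stud on its lug), give it a trial stroke - handle fully down, then let it come all the way back up so that the unit is on its feet again - then press the handle fully down once more and finish holding it down, so that the jack alone holds the unit up. Do not push on the unit with the arm, and leave the other things where they are, the small can on top of the unit included.

Things in the scene. Friction and masses are not known exactly. Their poses are not given: they have to be found in the camera images.
- unit: the power unit: grey case hinged at its back on a steel bracket fixed to the desk; only its front rises. Origin on the desk below the lift pad; x points from the pad to the case: front wall at x = 30 mm, back at 175, y -72 to 72 mm, top 103 mm above the desk. A steel lug 36 mm wide, top at 75 mm, sticks out of the wall to x = -17 mm over free desk, towards the robot's left
- lift_pad (a point): centre of the underside of the lift pad, a round black pad 24 mm across under the lug, 61 mm above the desk with the unit down; a round stud (12 mm across, 5 mm high) on top of the lug marks it. Axes as the unit's
- unit_case (a joint): how far the unit's front is raised, rad about its back hinge 185 mm behind the lift pad: 0 on its feet, about 0.08 (15 mm at the pad) with the jack's handle fully down. It sinks back by its own weight, 4 to 7 N at the pad
- jack: the hand jack, dark steel, loose, about 0.7 kg. Origin on the desk below the saddle; x points out at the saddle end, the handle goes to -x, z up. Base plate 56 mm wide, x -225 to 25 mm, 10 mm thick; body 40 mm wide, 39 mm high, x -84 to 16 mm. It fits under the lug with its x along the unit's x
- jack_post (a point): middle of the carrying post's grip: an upright block 30 mm long (jack's x), 24 mm thick (jack's y), clear for fingers from 42 mm up to its top at 97 mm above the jack's underside. This point is 70 mm up and 65 mm behind the saddle (jack's -x). Axes as the jack's. The jack may be slid or carried by it
- saddle_top (a point): centre of the top of the saddle, a round steel disc 30 mm across, at the jack's origin in plan. 52 mm above the desk with the handle up (9 mm below the lift pad), 24 mm higher with the handle down
- paddle (a point): centre of the top of the handle's paddle (46x36x10 mm), pressed from above. The handle's pivot is 98 mm behind the saddle (jack's -x) and 50 mm above the desk; the paddle is 130 mm farther along the handle, its top 9 mm over the handle's line, which rises 0.50 rad when up. This point is about 120 mm high with the handle up, 64 mm down, and moves 20 mm away from the saddle on the way
- jack_handle (a joint): how far the handle is pressed, rad: 0 up (paddle raised), 0.46 fully down at its stop. It raises the saddle by 52 mm per rad as it goes; a spring and the load (together about 3 to 9 N at the paddle) bring it back up whenever it is not held, there is no catch
- can: screw-top can, amber with a black lid, 40 mm across, 42 mm high, standing on top of the power unit; origin at its underside's centre. Stays up there
- usb: black memory stick, 17x49x8 mm, on the desk near its front edge. Bystander
- dish: small clear glass dish, 40 mm across, 6 mm high, near the desk's front edge. Bystander
- eyepiece: spare microscope eyepiece, 33 mm across, 45 mm tall, upright near the desk's front edge. Bystander
- brush: lens brush, 15x129x7 mm, lying along y in front of the keyboard. Bystander
Things that resemble listed ones, but are neither listed nor needed, are in the scene too. What is shaped like the can but red or yellow is not meant.

How it is judged:
By the outcome, as a careful person would: the job done as asked, in the order asked, and still so for the second after the job is handed in, while the arm keeps its last pose, push and grip.
It also fails if it takes over 61 s, if anything falls off the work surface, if the arm or the gripper's body presses on something with over 40 N, if the wrist force passes 120 N, or if a joint passes its speed limit or range.

## Working session

There is one attempt and no reset: what is moved stays moved. The work goes in short steps, Python scripts to look and compute and a tool call to move; the robot and the scene stay as the last step left them, time stands still between calls to the robot, and variables do not carry over. Pictures are saved under pics/ and viewed, at most 10 in all, crops included, and the job is handed in when it is done.

Besides the shell and the picture viewer there is one more tool, called as name(argument=value, ...), one argument or row to a line, values as JSON. play_rows: Moves the arm, as the interface text tells. Its arguments: {"type":"object","properties":{"steps":{"type":"array"},"claw":{"type":"number"}},"required":["steps"]}

```bash
ls; mkdir -p pics; cat > h.py <<'E'
import numpy as np, cv2
from plant import manip, vision, order
from scipy.spatial.transform import Rotation as R
E
python3 - <<'E'
from h import *
s=manip.state(); print(s)
for n in ("side","top","wrist"): print(n,vision.camera_info(n))
for n in ("top","side"):
    im,d=vision.grab_frame(n); cv2.imwrite(f"pics/{n}0.png",im); np.save(f"{n}0.npy",d)
E
```

```text
pics
{'time': 0.0, 'joint_pos': array([-1.25396347e+00,  5.33779343e-02,  1.61427947e+00, -4.02977391e-05,
        1.47597099e+00, -1.18994048e-01]), 'joint_vel': array([ 0.00144242, -0.00190984,  0.00056015, -0.00076035,  0.00086387,
        0.00030397]), 'joint_efforts': array([ 9.12277992e-04, -3.93672967e+01, -3.70181000e+01, -2.10473668e-04,
        6.91032823e-03, -9.21115770e-06]), 'tool_pos': array([ 0.26365213, -0.56599482,  0.23005862]), 'tool_rot': array([-1.01091186e-03,  9.76349749e-01,  2.16194662e-01, -1.20481168e-04]), 'contact_force': array([-0.4991926 ,  0.10973773, -0.7940232 ]), 'ft_torque': array([-0.02000485,  0.01120891,  0.01783859]), 'grasp_force': 0.0, 'gripper_width': 1.002111630350069}
side {'K': array([[399.5437622 ,   0.        , 259.29228277],
       [  0.        , 399.5437622 , 191.63232119],
       [  0.        ,   0.        ,   1.        ]]), 'eye': array([ 0.71339613, -0.682131  ,  0.97300083]), 'orientation': array([-0.24831971,  0.94614885,  0.20154208, -0.0502043 ])}
top {'K': array([[418.44384919,   0.        , 252.58941431],
       [  0.        , 418.44384919, 193.99892392],
       [  0.        ,   0.        ,   1.        ]]), 'eye': array([ 0.43535894, -0.23263546,  1.20109505]), 'orientation': array([-0.02840431,  0.70765643, -0.70542008,  0.02825029])}
wrist {'K': array([[266.61194104,   0.        , 254.17406811],
       [  0.        , 266.61194104, 191.6999697 ],
       [  0.        ,   0.        ,   1.        ]]), 'T_tool_cam': array([[ 1.35886929e-04, -9.44463148e-01, -3.28617320e-01,
         8.42555634e-02],
       [ 9.99999975e-01,  1.87490782e-04, -1.25347041e-04,
         1.29145237e-03],
       [ 1.79998379e-04, -3.28617295e-01,  9.44463150e-01,
        -1.42391794e-01],
       [ 0.00000000e+00,  0.00000000e+00,  0.00000000e+00,
         1.00000000e+00]])}
```

View pics/top0.png

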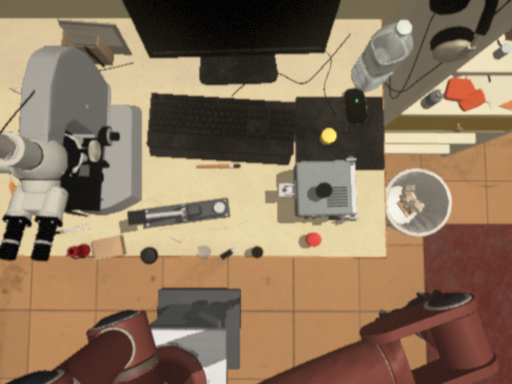

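View pics/side0.png

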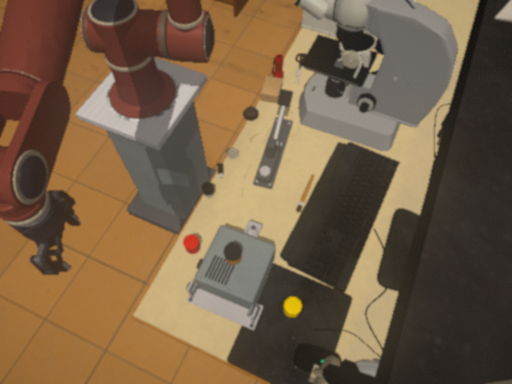

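Top view: the jack lies at about (180,213), with its saddle at (220,207) and paddle at (135,217). The unit is at (325,190), with the lug and stud at (287,190). The can on the unit is at (323,190), dark from above. Red (314,240) and yellow (329,136) are decoys. Lookalikes for the jack: none seen, only the brush (218,166) and the eyepiece (257,252). A close crop will check the choice.

```bash
cat >> h.py <<'E'
def cam(n):
    c=vision.camera_info(n); q=c["orientation"]
    return c["K"],R.from_quat(np.r_[q[1:],q[0]]).as_matrix(),c["eye"]
def ray(n,uv,z):
    K,M,e=cam(n); d=M@np.linalg.inv(K)@np.r_[uv,1]; return e+d*(z-e[2])/d[2]
def proj(n,p):
    K,M,e=cam(n); q=K@(M.T@(np.asarray(p)-e)); return q[:2]/q[2]
E
python3 - <<'E'
from h import *
im=cv2.imread("pics/top0.png")
cv2.imwrite("pics/crop1.png",cv2.resize(im[155:265,115:375],None,fx=3,fy=3,interpolation=cv2.INTER_CUBIC))
for nm,uv,z in(("saddle",(220,207),.052),("stud",(287,190),.08),("paddle",(135,217),.12),("can",(323,190),.145)):
    d=np.load("top0.npy")[uv[1],uv[0]]; print(nm,ray("top",uv,z).round(4),"depth z",1.201-d)
E
```

```text
saddle [ 0.4915 -0.1428  0.052 ] depth z 0.053645253
stud [ 0.5365 -0.3248  0.08  ] depth z 0.070530295
paddle [0.4617 0.071  0.12  ] depth z 0.12335122
can [ 0.5309 -0.4107  0.145 ] depth z 0.14225626
```

View pics/crop1.png

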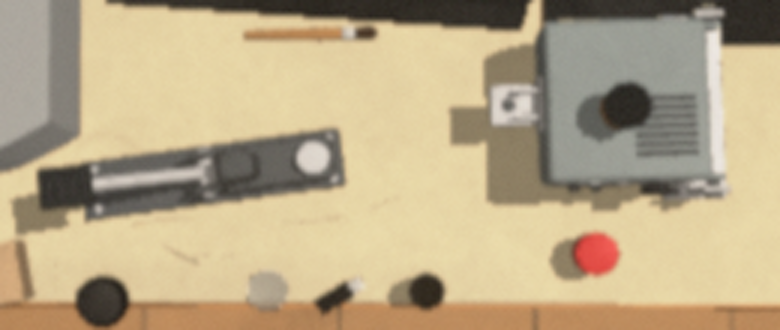

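The crop confirms the jack: round bright saddle (313,157), post top (238,165), black paddle (64,187). The stud is at (508,104) on the lug, with the unit's wall at x≈545. I'll refine both poses now.

```bash
python3 - <<'E'
from h import *
im=cv2.imread("pics/top0.png"); D=np.load("top0.npy")
K,M,e=cam("top")
v,u=np.mgrid[:384,:512]; P=np.stack([(u-K[0,2])/K[0,0]*D,(v-K[1,2])/K[1,1]*D,D],-1)@M.T+e
def rect(mask,lab):
    p=P[mask][:,:2].astype(np.float32); r=cv2.minAreaRect(p); print(lab,len(p),np.round(r[0],4),np.round(r[1],4),round(r[2],2)," med",np.median(P[mask],0).round(4)); return r
X,Y,Z=P[...,0],P[...,1],P[...,2]
r=rect((Z>.095)&(Z<.112)&(X>.4)&(X<.65)&(Y<-.33)&(Y>-.55)&(D>0),"case"); print(cv2.boxPoints(r).round(4))
rect((Z>.066)&(Z<.088)&(X>.49)&(X<.58)&(Y<-.29)&(Y>-.345),"lug")
r=rect((Z>.004)&(Z<.02)&(X>.42)&(X<.54)&(Y<.12)&(Y>-.19)&(im.max(2)<130),"base"); print(cv2.boxPoints(r).round(4))
g=im.min(2); rect((g>150)&(Z>.04)&(Z<.065)&(X>.46)&(X<.52)&(Y<-.11)&(Y>-.18),"saddle")
rect((Z>.09)&(Z<.105)&(X>.44)&(X<.54)&(Y<-.03)&(Y>-.12),"post")
rect((Z>.105)&(Z<.135)&(X>.42)&(X<.51)&(Y>.03)&(Y<.12),"paddle")
for nm,c,z in(("saddle",(313,157),.052),("stud",(508,104),.08),("post",(238,165),.097),("paddle",(64,187),.12)):
    uv=((c[0]+.5)/3-.5+115,(c[1]+.5)/3-.5+155); print(nm,ray("top",uv,z).round(4))
# side
s=cv2.imread("pics/side0.png"); cv2.imwrite("pics/side_c.png",cv2.resize(s[80:290,180:310],None,fx=2.8,fy=2.8,interpolation=cv2.INTER_CUBIC))
E
```

```text
case 2724 [ 0.5416 -0.4198] [0.1451 0.1452] 1.68  med [ 0.5429 -0.4186  0.1024]
[[ 0.467  -0.3494]
 [ 0.4713 -0.4945]
 [ 0.6163 -0.4903]
 [ 0.612  -0.3451]]
lug 227 [ 0.5389 -0.3224] [0.0473 0.0433] 1.05  med [ 0.5395 -0.3224  0.0753]
base 698 [ 0.4765 -0.0215] [0.2825 0.082 ] 89.62  med [0.4646 0.003  0.0098]
[[ 0.4345 -0.1625]
 [ 0.5165 -0.163 ]
 [ 0.5184  0.1195]
 [ 0.4364  0.12  ]]
saddle 90 [ 0.4917 -0.1398] [0.027 0.027] 63.4  med [ 0.4916 -0.14    0.0515]
post 102 [ 0.4827 -0.0757] [0.0238 0.0293] 0.41  med [ 0.4838 -0.0751  0.0963]
paddle 254 [0.4638 0.0679] [0.0359 0.0445] 8.59  med [0.4642 0.0679 0.1206]
saddle [ 0.4915 -0.14    0.052 ]
stud [ 0.5383 -0.3167  0.08  ]
post [ 0.4821 -0.0778  0.097 ]
paddle [0.4617 0.0684 0.12  ]
```

View pics/side_c.png

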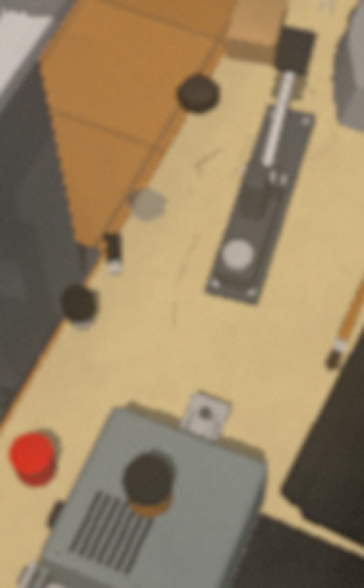

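Side crop: stud (205,413) on the lug; the can (amber body, black lid) stands on the unit at (148,480). Poses agree with the given sizes: saddle to paddle 210 mm against 208, post at 65 mm. Next, a move helper.

```bash
cat >> h.py <<'E'
def go(xyz,yaw):
    "shift (mm) and turn (deg) in tool axes to TCP xyz, pointing down, tool x at world yaw (deg)"
    s=manip.state(); q=s["tool_rot"]; A=R.from_quat(np.r_[q[1:],q[0]])
    T=R.from_euler("z",yaw,degrees=True)*R.from_quat([1,0,0,0])
    print("t",round(s["time"],2),"at",s["tool_pos"].round(4),"F",s["contact_force"].round(1),"w",round(s["gripper_width"],3),"gf",round(float(s["grasp_force"]),1))
    print("->",(A.inv().apply(np.array(xyz)-s["tool_pos"])*1e3).round(1),np.degrees((A.inv()*T).as_rotvec()).round(2))
E
python3 - <<'E'
from h import *
print(ray("side",(253.1,227.4),.08))
go([.483,-.0756,.20],97.64)
E
```

```text
[ 0.54042448 -0.31915996  0.08      ]
t 0.1 at [ 0.2636 -0.566   0.2302] F [-0.6 -0.2 -0.1] w 1.003 gf 0.0
-> [ 405.9 -352.    30.9] [ -0.08  -0.08 -72.67]
```

play_rows(
  steps=[
    [[34,-29,3,0,0,-6],[68,-59,5,0,0,-12],[101,-88,8,0,0,-18],[135,-117,10,0,0,-24],[169,-147,13,0,0,-30],[203,-176,15,0,0,-36],[237,-205,18,0,0,-42],[271,-235,21,0,0,-48.5],[305,-264,23,0,0,-54.5],[338,-293,26,0,0,-60.5],[372,-323,28,0,0,-66.5],[406,-352,31,0,0,-72.7]],
  ],
  claw=1,
)

```text
time: 1.1
tool_pos: [0.4677, -0.1088, 0.2022]
tool_rot: [0.0, 0.656, 0.754, -0.0]
contact_force: [0.2, -0.2, -0.5]
gripper_width: 1.0
grasp_force: 0.0
```

play_rows(
  steps=[
    [[0,0,0,0,0,0],[0,0,0,0,0,0]],
  ],
)

```text
time: 1.27
tool_pos: [0.4677, -0.1087, 0.2019]
tool_rot: [-0.001, 0.657, 0.754, -0.0]
contact_force: [-0.6, 0.0, -0.4]
gripper_width: 1.003
grasp_force: 0.0
```

```bash
python3 - <<'E'
from h import *
go([.483,-.0756,.051],97.64)
s=manip.state(); print(s["joint_pos"].round(2))
im,d=vision.grab_frame("wrist"); cv2.imwrite("pics/w1.png",im)
E
```

```text
t 1.27 at [ 0.4677 -0.1087  0.2019] F [-0.6  0.  -0.4] w 1.003 gf 0.0
-> [ 30.6  19.9 150.9] [-0.07 -0.03  0.28]
[-0.38 -0.28  1.97 -0.    1.46 -0.52]
```

View pics/w1.png

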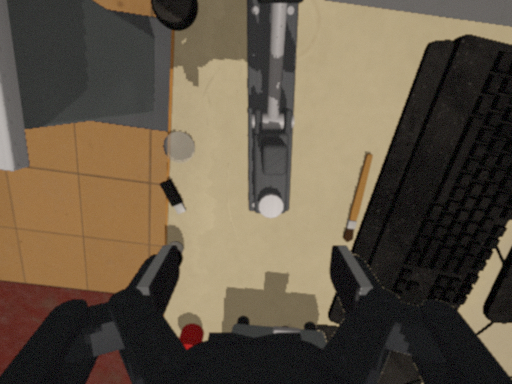

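Wrist view: the jack runs vertically, well aligned with the tool, post at (275,155) and saddle at (270,206); fingers are centred near column 254. The brush and keyboard are clear of the fingers. Descending.

play_rows(
  steps=[
    [[16,10,10,0,0,0.3],[30.5,20,30,0,0,0.3],[30.5,20,55,0,0,0.3],[30.5,20,80,0,0,0.3],[30.5,20,100,0,0,0.3],[30.5,20,115,0,0,0.3],[30.5,20,130,0,0,0.3],[30.5,20,142,0,0,0.3],[30.5,20,150,0,0,0.3],[30.5,20,150,0,0,0.3]],
  ],
)

```text
time: 2.15
tool_pos: [0.4819, -0.0786, 0.0507]
tool_rot: [-0.002, 0.661, 0.75, -0.001]
contact_force: [0.5, -0.5, -0.8]
gripper_width: 1.001
grasp_force: 0.0
```

play_rows(
  steps=[
    [[0,0,0,0,0,0],[0,0,0,0,0,0],[0,0,0,0,0,0],[0,0,0,0,0,0],[0,0,0,0,0,0],[0,0,0,0,0,0],[0,0,0,0,0,0],[0,0,0,0,0,0],[0,0,0,0,0,0],[0,0,0,0,0,0]],
  ],
  claw=-1,
)

```text
time: 2.98
tool_pos: [0.4836, -0.0781, 0.0534]
tool_rot: [0.0, 0.66, 0.751, -0.0]
contact_force: [-1.7, -0.0, 5.8]
gripper_width: 0.271
grasp_force: 59.1
```

```bash
python3 - <<'E'
from h import *
go([.5369,-.2529,.051],91.7)
im,d=vision.grab_frame("top"); cv2.imwrite("pics/t2.png",im)
K,M,e=cam("top"); v,u=np.mgrid[:384,:512]; P=np.stack([(u-K[0,2])/K[0,0]*d,(v-K[1,2])/K[1,1]*d,d],-1)@M.T+e
X,Y,Z=P[...,0],P[...,1],P[...,2]
for lab,m in(("saddle",(im.min(2)>150)&(Z>.04)&(Z<.065)&(X>.46)&(X<.52)&(Y<-.11)&(Y>-.18)),("paddle",(Z>.105)&(Z<.135)&(X>.42)&(X<.51)&(Y>.03)&(Y<.12))):
    print(lab,m.sum(),cv2.minAreaRect(P[m][:,:2].astype(np.float32)) if m.sum()>5 else 0)
E
```

```text
t 2.98 at [ 0.4836 -0.0781  0.0534] F [-1.7 -0.   5.8] w 0.271 gf 59.1
-> [-180.2   30.3    2.5] [-0.    0.03  5.71]
saddle 88 ((0.4921899139881134, -0.1393926739692688), (0.02542090229690075, 0.027158565819263458), 45.94992446899414)
paddle 129 ((0.46427005529403687, 0.07595937699079514), (0.03621124476194382, 0.02872135117650032), 0.9227870106697083)
```

play_rows(
  steps=[
    [[-5,1,-1,0,0,0],[-15,3,-1,0,0,0.5],[-29,5,-1,0,0,1],[-43,7,-1,0,0,1.5],[-57,9.5,-1,0,0,2],[-71,12,-1,0,0,2.5],[-85,14,-1,0,0,3],[-99,16,-1,0,0,3.5],[-113,18.5,-1,0,0,4.3],[-127,21,-1,0,0,5],[-138,22.5,-1,0,0,5.7],[-145,24,-1,0,0,5.7]],
  ],
)

```text
time: 4.03
tool_pos: [0.5258, -0.2184, 0.0535]
tool_rot: [-0.001, 0.697, 0.717, 0.001]
contact_force: [-2.4, 8.5, 5.4]
gripper_width: 0.273
grasp_force: 60.3
```

play_rows(
  steps=[
    [[0,0,0,0,0,0],[0,0,0,0,0,0]],
  ],
)

```text
time: 4.2
tool_pos: [0.5261, -0.2197, 0.0534]
tool_rot: [0.001, 0.697, 0.717, -0.0]
contact_force: [0.8, -3.1, -1.3]
gripper_width: 0.278
grasp_force: 59.6
```

```bash
cat >> h.py <<'E'
def cloud():
    im,d=vision.grab_frame("top"); K,M,e=cam("top"); v,u=np.mgrid[:384,:512]
    return im,np.stack([(u-K[0,2])/K[0,0]*d,(v-K[1,2])/K[1,1]*d,d],-1)@M.T+e
E
python3 - <<'E'
from h import *
go([.5369,-.2557,.0525],91.7)
im,P=cloud(); cv2.imwrite("pics/t3.png",cv2.resize(im[130:270,100:380],None,fx=2.8,fy=2.8,interpolation=cv2.INTER_CUBIC))
E
```

```text
t 4.2 at [ 0.5261 -0.2197  0.0534] F [ 0.8 -3.1 -1.3] w 0.278 gf 59.6
-> [-36.3   9.8   1. ] [ 0.06  0.11 -0.06]
```

View pics/t3.png

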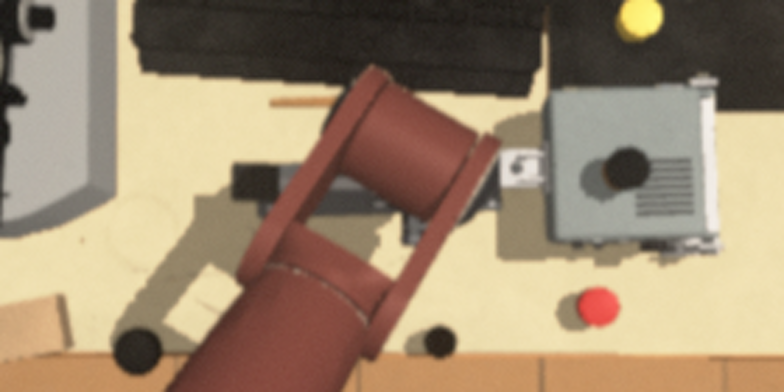

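Top view: the jack is held and lies aligned, paddle (255,182), tip just short of the lug (520,168). Nothing else has moved. I'll measure the jack from the paddle before the last stretch.

```bash
python3 - <<'E'
from h import *
im,P=cloud(); X,Y,Z=P[...,0],P[...,1],P[...,2]
m=(Z>.108)&(Z<.13)&(X>.47)&(X<.57)&(Y>-.09)&(Y<.02)&(im.max(2)<80)
p=P[m]; print("paddle",m.sum(),cv2.minAreaRect(p[:,:2].astype(np.float32)),p[:,1].max(), Z[m].mean())
im,d=vision.grab_frame("side"); cv2.imwrite("pics/s3.png",cv2.resize(im[100:300,190:330],None,fx=3,fy=3,interpolation=cv2.INTER_CUBIC))
E
```

```text
paddle 167 ((0.5203582644462585, -0.07160010933876038), (0.029454637318849564, 0.03648945316672325), 1.1711896657943726) -0.05355117330780976 0.12024951899491845
```

View pics/s3.png

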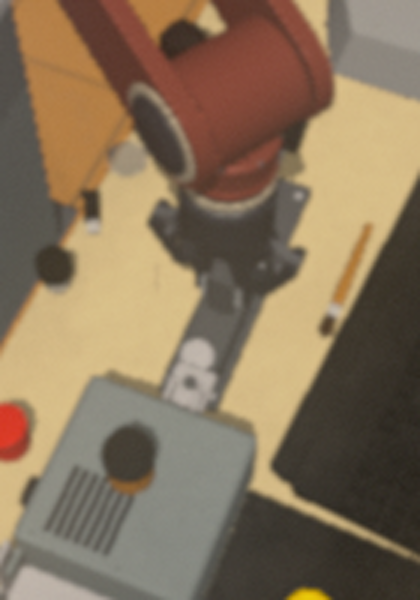

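Side view: the saddle is visible at (198,352), just short of the lug, whose stud is at (190,382). The same camera gives the remaining shift between the two.

```bash
python3 - <<'E'
from h import *
f=lambda c:((c[0]+.5)/3-.5+190,(c[1]+.5)/3-.5+100)
a=ray("side",f((198,352)),.052); b=ray("side",f((190,382)),.08); print(a,b,b-a)
im=cv2.imread("pics/s3.png"); g=cv2.cvtColor(im,cv2.COLOR_BGR2GRAY)
go([.5369,-.2557,.0525],91.7)
E
```

```text
[ 0.52899638 -0.27869011  0.052     ] [ 0.53976057 -0.31828796  0.08      ] [ 0.01076419 -0.03959785  0.028     ]
t 4.35 at [ 0.5258 -0.219   0.0534] F [ 1.6 -2.9 -2.6] w 0.274 gf 59.5
-> [-37.  10.   1.] [ 0.04  0.05 -0.05]
```

play_rows(
  steps=[
    [[-4,1,0,0,0,0],[-10,2.5,0,0,0,0],[-16,4,0,0,0,0],[-22,6,0,0,0,0],[-28,7.5,0,0,0,0],[-33,9,0,0,0,0],[-37,10,0,0,0,0],[-37,10,0,0,0,0],[-37,10,0,0,0,0],[-37,10,0,0,0,0]],
  ],
)

```text
time: 5.18
tool_pos: [0.5367, -0.2545, 0.0535]
tool_rot: [-0.001, 0.697, 0.718, 0.0]
contact_force: [-0.5, 3.2, 1.2]
gripper_width: 0.28
grasp_force: 60.2
```

```bash
python3 - <<'E'
from h import *
go([.5369,-.2557,.0525],91.7)
E
```

```text
t 5.18 at [ 0.5367 -0.2545  0.0535] F [-0.5  3.2  1.2] w 0.28 gf 60.2
-> [-1.2  0.2  1. ] [-0.03 -0.08 -0.  ]
```

play_rows(
  steps=[
    [[0,0,0,0,0,0],[0,0,0,0,0,0],[0,0,0,0,0,0],[0,0,0,0,0,0],[0,0,0,0,0,0],[0,0,-10,0,0,0],[0,0,-30,0,0,0],[0,0,-55,0,0,0],[0,0,-85,0,0,0],[0,0,-115,0,0,0],[0,0,-140,0,0,0],[0,0,-145,0,0,0]],
  ],
  claw=1,
)

```text
time: 6.18
tool_pos: [0.5393, -0.2571, 0.2059]
tool_rot: [0.005, 0.697, 0.717, 0.001]
contact_force: [0.4, 0.2, 1.2]
gripper_width: 1.003
grasp_force: 0.0
```

play_rows(
  steps=[
    [[20,0,0,0,0,0],[50,0,0,0,0,0],[80,0,0,0,0,0],[110,0,0,0,0,0],[140,0,0,0,0,0],[170,0,0,0,0,0],[200,0,0,0,0,0],[230,0,0,0,0,0],[250,0,0,0,0,0],[250,0,0,0,0,0]],
  ],
  claw=-1,
)

```text
time: 7.02
tool_pos: [0.5289, -0.0024, 0.1982]
tool_rot: [-0.001, 0.695, 0.719, 0.0]
contact_force: [-0.0, 0.0, -0.1]
gripper_width: 0.001
grasp_force: 0.0
```

```bash
python3 - <<'E'
from h import *
go([.532,-.11,.16],91.7)
im,P=cloud(); X,Y,Z=P[...,0],P[...,1],P[...,2]
cv2.imwrite("pics/t4.png",cv2.resize(im[130:270,100:380],None,fx=2.8,fy=2.8,interpolation=cv2.INTER_CUBIC))
for lab,m in(("post",(Z>.09)&(Z<.105)&(X>.5)&(X<.58)&(Y<-.21)&(Y>-.30)),("paddle",(Z>.108)&(Z<.13)&(X>.47)&(X<.57)&(Y>-.15)&(Y<-.06)),("lug",(Z>.066)&(Z<.088)&(X>.49)&(X<.58)&(Y<-.29)&(Y>-.345)),("case",(Z>.095)&(Z<.112)&(X>.4)&(X<.65)&(Y<-.33)&(Y>-.55))):
    print(lab,m.sum(),cv2.minAreaRect(P[m][:,:2].astype(np.float32)) if m.sum()>5 else 0)
im,d=vision.grab_frame("side"); cv2.imwrite("pics/s4.png",cv2.resize(im[190:250,220:290],None,fx=8,fy=8,interpolation=cv2.INTER_CUBIC))
E
```

```text
t 7.02 at [ 0.5289 -0.0024  0.1982] F [-0.   0.  -0.1] w 0.001 gf 0.0
-> [-107.7   -0.5   38.1] [-0.04 -0.08  0.2 ]
post 96 ((0.5377002954483032, -0.25191447138786316), (0.02198553830385208, 0.026629667729139328), 0.13474702835083008)
paddle 225 ((0.5312143564224243, -0.1071290373802185), (0.034601230174303055, 0.042528584599494934), 2.068344831466675)
lug 227 ((0.5403249859809875, -0.32210126519203186), (0.04536040499806404, 0.04287269711494446), 0.4484952688217163)
case 2730 ((0.541682243347168, -0.41988852620124817), (0.14512398838996887, 0.14539672434329987), 1.6679654121398926)
```

View pics/t4.png

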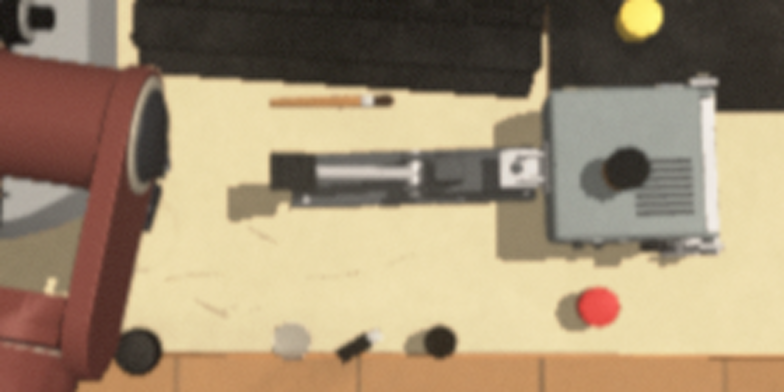

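Top view: the jack is aligned, with its saddle under the lug (stud ≈ (518,166)) and its paddle at (292,172). From paddle and post the saddle is about 1 mm from the pad, with 1° yaw error. Bystanders and can are unmoved. Now I bring the closed fingertips over the paddle.

play_rows(
  steps=[
    [[-25,1,0,0,0,0],[-55,1.5,0,0,0,0],[-85,2,10,0,0,0],[-104,2,30,0,0,0],[-104,2,50,0,0,0],[-104,2,62,0,0,0],[-104,2,70,0,0,0],[-104,2,70,0,0,0],[-104,2,70,0,0,0]],
  ],
)

```text
time: 7.87
tool_pos: [0.5346, -0.1093, 0.1286]
tool_rot: [-0.0, 0.697, 0.717, -0.0]
contact_force: [-0.7, -0.8, -0.1]
gripper_width: 0.003
grasp_force: 0.0
```

```bash
python3 - <<'E'
from h import *
go([.531,-.107,.12],92.6)
E
```

```text
t 7.87 at [ 0.5346 -0.1093  0.1286] F [-0.7 -0.8 -0.1] w 0.003 gf 0.0
-> [ 2.4 -3.5  8.6] [-0.02 -0.01 -0.91]
```

play_rows(
  steps=[
    [[2.4,-3.5,6,0,0,-0.9],[2.4,-3.5,9,0,0,-0.9],[6,-3.5,14,0,0,-0.9],[9,-3.5,20,0,0,-0.9],[11.5,-3.5,26,0,0,-0.9],[14,-3.5,31.5,0,0,-0.9],[16,-3.5,38,0,0,-0.9],[18,-3.5,44,0,0,-0.9],[20,-3.5,50,0,0,-0.9],[21,-3.5,56,0,0,-0.9],[22,-3.5,62,0,0,-0.9],[22,-3.5,65,0,0,-0.9]],
  ],
)

```text
time: 8.87
tool_pos: [0.5313, -0.0881, 0.0639]
tool_rot: [0.001, 0.691, 0.723, -0.0]
contact_force: [-2.0, -3.4, 13.7]
gripper_width: 0.001
grasp_force: 7.2
```

play_rows(
  steps=[
    [[0,0,1,0,0,0],[0,0,2,0,0,0],[0,0,3,0,0,0],[0,0,4,0,0,0],[0,0,4,0,0,0]],
  ],
)

```text
time: 9.28
tool_pos: [0.5316, -0.0881, 0.0633]
tool_rot: [0.001, 0.691, 0.723, -0.0]
contact_force: [-9.0, -0.3, 23.0]
gripper_width: -0.001
grasp_force: 11.2
```

The stop is reached: z holds at 63.5 mm while the force climbs to 23 N. I'll check the lift and the jack.

```bash
cat >> h.py <<'E'
def check(tag):
    im,P=cloud(); X,Y,Z=P[...,0],P[...,1],P[...,2]; cv2.imwrite(f"pics/t{tag}.png",cv2.resize(im[130:270,100:380],None,fx=2.8,fy=2.8,interpolation=cv2.INTER_CUBIC))
    m=(X>.528)&(X<.55)&(Y<-.306)&(Y>-.34); print("lug z",np.median(Z[m]).round(4))
    m=(Z>.09)&(Z<.105)&(X>.5)&(X<.58)&(Y<-.21)&(Y>-.30); print("post",np.round(cv2.minAreaRect(P[m][:,:2].astype(np.float32))[0],4),"n",m.sum())
    m=(Z>.135)&(X>.5)&(X<.57)&(Y<-.36)&(Y>-.46); print("can top",np.median(P[m],0).round(4))
E
python3 - <<'E'
from h import *
check(5); s=manip.state(); print(s["contact_force"],s["tool_pos"],s["time"])
E
```

```text
lug z 0.0905
post [ 0.5377 -0.2519] n 95
can top [ 0.5329 -0.4195  0.1516]
[-7.95876518 -1.24457194 21.91032657] [ 0.53156652 -0.08812827  0.06327892] 9.3333
```

View pics/t5.png

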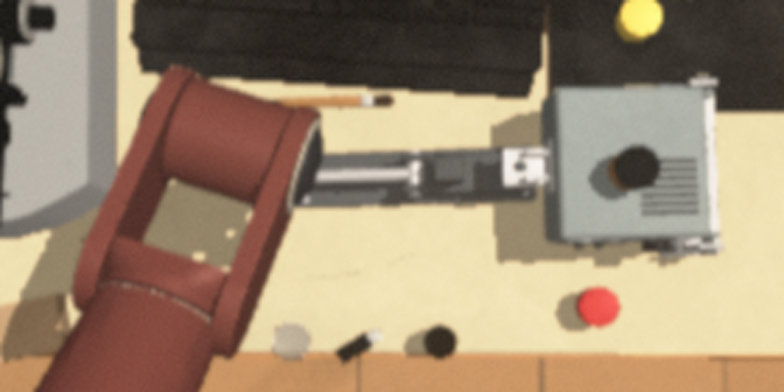

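The handle is down and the lug is 15 mm up (90.5 mm); the post hasn't moved and the can still stands at (635,168). Now I let it come back up gently.

play_rows(
  steps=[
    [[0,0,-4,0,0,0],[-0.5,0,-8,0,0,0],[-1,0,-13,0,0,0],[-2,0,-19,0,0,0],[-4,0,-25,0,0,0],[-6,0,-31,0,0,0],[-8,0,-37.5,0,0,0],[-10.5,0,-43,0,0,0],[-13,0,-49,0,0,0],[-16,0,-55,0,0,0],[-19.5,0,-61,0,0,0],[-19.5,0,-68,0,0,0]],
  ],
)

```text
time: 10.33
tool_pos: [0.5303, -0.1073, 0.1271]
tool_rot: [-0.001, 0.691, 0.723, -0.001]
contact_force: [0.7, -1.1, 0.6]
gripper_width: 0.003
grasp_force: 0.0
```

play_rows(
  steps=[
    [[0,0,-4,0,0,0],[0,0,-8,0,0,0],[0,0,-8,0,0,0],[0,0,-8,0,0,0],[0,0,-8,0,0,0],[0,0,-8,0,0,0]],
  ],
)

```text
time: 10.83
tool_pos: [0.5309, -0.1068, 0.135]
tool_rot: [-0.001, 0.691, 0.723, -0.0]
contact_force: [-0.2, 0.7, -0.2]
gripper_width: 0.0
grasp_force: 0.0
```

```bash
python3 - <<'E'
from h import *
check(6)
go([.531,-.107,.12],92.6)
im,P=cloud(); X,Y,Z=P[...,0],P[...,1],P[...,2]
m=(Z>.108)&(Z<.13)&(X>.48)&(X<.58)&(Y>-.15)&(Y<-.06)&(im.max(2)<70); print("paddle",m.sum(),np.median(P[m],0),P[m].min(0),P[m].max(0))
E
```

```text
lug z 0.0757
post [ 0.5376 -0.2519] n 97
can top [ 0.5335 -0.4131  0.1443]
t 10.88 at [ 0.531  -0.1068  0.135 ] F [-0.3 -0.3  1.1] w -0.004 gf 0.0
-> [-0.2  0.  15. ] [-0.06 -0.03 -0.02]
  return _methods._mean(a, axis=axis, dtype=dtype,
  ret = um.true_divide(
Traceback (most recent call last):
ValueError: zero-size array to reduction operation minimum which has no identity
```

The unit is back on its feet (lug 75.5 mm) and the tool stands free above the paddle, which the arm hides. Final press.

play_rows(
  steps=[
    [[0,0,8,0,0,0],[0,0,14,0,0,0],[3.5,0,20,0,0,0],[6.5,0,26.5,0,0,0],[9,0,32.5,0,0,0],[11.5,0,38,0,0,0],[13.5,0,44.5,0,0,0],[15.5,0,50.5,0,0,0],[17.5,0,56.5,0,0,0],[18.5,0,62.5,0,0,0],[19.5,0,68.5,0,0,0],[19.5,0,72,0,0,0]],
  ],
)

```text
time: 11.93
tool_pos: [0.531, -0.0882, 0.0639]
tool_rot: [0.001, 0.691, 0.723, -0.0]
contact_force: [-1.3, -3.1, 13.8]
gripper_width: 0.001
grasp_force: 7.4
```

play_rows(
  steps=[
    [[0,0,1,0,0,0],[0,0,2,0,0,0],[0,0,3,0,0,0],[0,0,3,0,0,0],[0,0,3,0,0,0],[0,0,3,0,0,0],[0,0,3,0,0,0],[0,0,3,0,0,0]],
  ],
)

```text
time: 12.6
tool_pos: [0.5312, -0.0882, 0.0636]
tool_rot: [0.001, 0.691, 0.723, -0.0]
contact_force: [-7.1, -1.4, 18.3]
gripper_width: 0.002
grasp_force: 9.3
```

```bash
python3 - <<'E'
from h import *
check(7); check(8); s=manip.state(); print(s["contact_force"],s["tool_pos"],s["time"])
E
```

```text
lug z 0.091
post [ 0.5376 -0.2519] n 97
can top [ 0.5329 -0.4198  0.1515]
lug z 0.091
post [ 0.5366 -0.2519] n 98
can top [ 0.5331 -0.4197  0.1514]
[-6.46768469 -1.50673362 17.81531804] [ 0.53125105 -0.08821031  0.06357283] 12.7
```

The handle is held at its stop with 18 N, the lug is at 91 mm, and everything is steady.

```bash
python3 -c "
from plant import order
print(order.job_done())"
```

```text
the job is handed in; nothing more can be done
None
```

The jack is flat under the lift pad (saddle within about 1 mm of its centre), the trial stroke brought the unit back onto its feet, and the arm is now holding the handle fully down with the unit raised 15 mm; the can is still on top and the other things were not touched.

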